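# Hold a drawer side square with an assembly square

### The job

A drawer box for the blood-draw counter is half built: its left side is held by one screw only and leans inwards. Pick up the aluminium assembly square, lay it flat on the drawer bottom and press it into the corner until its two outer faces lie flat against the back and the side, so that the side stands square to the back; finish while still gripping the square and pressing it into the corner, so that a workmate can drive the second screw from below. Leave the other things on the counter where they are.

Things in the scene. Friction and masses are not known exactly. Their poses are not given: they have to be found in the camera images.
- square_grip (a point): assembly square, an aluminium right-angled triangle lying flat, 36 mm deep: middle of its brace, half-way up (18 mm above the underside). z up; the right-angled corner is at x = y = +65 mm. Outer leg faces: plane x = +65 mm (goes on the back) and plane y = +65 mm (goes on the side). The brace runs along (1,-1); grip it from above across its 14 mm thickness, along (1,1)
- drawer_corner (a point): inside corner of the drawer box, on top of its bottom panel, 15 mm above the counter. z up; x points at the back, whose inner face is plane x = 0; y points at the side, whose inner face when square is plane y = 0; the inside is at negative x and y. The bottom is 300 x 260 mm, open at the front and right, on a mat 15 mm wider all round; it does not move on the counter
- side_swing (a joint): angle of the side about its one upright screw, 22 mm in front of the back's inner face: 0 = square to the back, positive = its front end leans into the drawer (starts at 0.06 to 0.14). Turns stiffly (about 0.4 N m of friction), can be pushed past square, and stays where it is left
- back_panel: the drawer's fixed back, plywood 260 mm long, 12 mm thick, 50 mm high above the bottom panel; origin at the middle of its lower edge, x through its thickness (away from the inside), y along it. Friction of the square on the plywood is about 0.3
- side_panel: the drawer's left side, pivoting; plywood 286 mm long, 12 mm thick, 50 mm high above the bottom panel; origin at its screw, on the bottom panel, mid-thickness; the panel runs along its -x, its inner face looks to its -y
- square: the same square, origin on the underside below the middle of the brace, same axes. About 0.4 kg. Legs 140 mm long, 12 mm thick, from the corner (cut off for 14 mm of each leg) to -75 mm; the brace joins their far ends. 69 mm free along (1,1) between brace and corner, inside the triangle; nothing outside it
- spare_side: the drawer's other side, a plywood strip 286 x 50 x 12 mm lying flat to the left; leave it alone. Origin at the middle of its underside
- screw_tray: small open steel tray of screws 80 x 60 x 25 mm, beyond the square on the right; leave it alone. Origin at the middle of its underside
- screwdriver: screwdriver, 200 mm, lying crosswise beyond the drawer's back; leave it alone. Origin near the middle of its length
- tube_rack: white rack 130 x 64 mm with sample tubes, 110 mm high, on the right; leave it alone. Origin at the middle of its underside
Mind the look-alikes: they are no part of the job. There is more than one size of the square; the one meant has the size given above.

How it is judged (in metres and radians):
On the way:
1. the square is picked up clear of the counter (height (world z) of square above 0.022 m and contact force between the fingers and square above 1 N), for 0.2 s.
At the end, for the whole second after the job is handed in: Square flat on the drawer bottom (4 mm, 2 degrees), its outer faces on the back and the side (3 mm, 0.015 rad), pressing each with over 1 N; the side square to the back within 0.015 rad; the fingers still grip the square and it is still (contact force between square and back_panel above 1 N and contact force between square and side_panel above 1 N and contact force between the fingers and square above 2 N and value of joint side_swing between -0.015 and 0.015 rad and angle between the x axis of square and the x axis of drawer_corner, either way round below 0.015 rad and x of square_grip in the frame of drawer_corner above -0.068 m and y of square_grip in the frame of drawer_corner above -0.068 m and z of square in the frame of drawer_corner below 0.004 m and angle between square's own z axis and vertical below 0.035 rad and linear speed of square below 0.01 m/s); the arm keeps its last pose, push and grip.
It fails at once if the spare side is pushed away (distance of spare_side from where it was at the start of the episode above 0.03 m).
It fails at once if the screw tray is pushed away (distance of screw_tray from where it was at the start of the episode above 0.03 m).
It fails at once if the screwdriver is pushed away (distance of screwdriver from where it was at the start of the episode above 0.03 m).
It fails at once if the tube rack is pushed away (distance of tube_rack from where it was at the start of the episode above 0.03 m).
It also fails if it takes over 58 s, if anything falls off the work surface, if the arm or the gripper's body presses on something with over 40 N, if the wrist force passes 120 N, or if a joint passes its speed limit or range.

### The arm

A 7-joint arm with a two-finger parallel gripper is mounted at the origin on the work surface. World frame = base frame: x ahead of the robot, y to its left, z up, the work surface at z = 0. Lengths are in m, angles in degrees, forces in N, time in s.
With the tool pointing down it reaches from about 0.425 to 0.875 m from the base axis. Payload 8.4 kg.
Tool frame: the origin (TCP) lies midway between the tips of the shut fingers; the grasp point (between the pads) lies 19 mm behind it (ctrl.pinch_z is the distance from the TCP to the grasp point, in m); z points along the fingers, y is the line along which they close (so a half turn about z gives the same grasp; the last joint's range is limited). The gripper opens to 87 mm and grips with 3 to 60 N. Pads are 19 mm wide; open, the fingers measure 117 mm over their backs; the gripper's body (75 mm by 190 mm) begins 51 mm behind the grasp point.
Start: joints at [60.607, 19.091, 2.286, 83.961, -0.768, 76.965, -3.352], TCP at [0.261, -0.595, 0.223] pointing down, gripper open.
Joint ranges: [-147.57, 147.57], [-21.85, 119.76], [-74.77, 79.35], [14.55, 137.4], [-85.83, 265.84], [4.83, 119.75], [-152.11, 152.11]. Speed limits (degrees/s): [127.2, 127.2, 159.86, 159.86, 180, 180, 180].

### API

Orientations are given as a 3x3 rotation matrix whose columns are the frame's x, y, z axes.
In Python, from cell import ctrl gives the robot as it stands. Calls block until the motion is done:
- ctrl.movep(position, orientation): joint-space move of the TCP to a pose.
- ctrl.move_straight(position, rotation=None, velocity=0.15): straight line of the TCP; rotation=None keeps the orientation; velocity is the mean speed in m/s.
- ctrl.movej(angles): joint-space move.
- ctrl.gripper_open() and ctrl.close_gripper(grasp_force=None): open the fingers fully, or close them until they stop; grasp_force is the grip in N (None keeps the last).
- ctrl.pause(seconds).
- ctrl.ik(position, orientation): joint angles nearest the present ones, or None.
- ctrl.get_obs(): the state.
- ctrl.camera(name): name is "scene" or "side" or "wrist"; returns a dict with "pixels" (384x512x3 uint8, blue, green, red), "fovy" (degrees; the focal length in pixels is half the picture's height over the tangent of half this angle, whatever the lens; pixels are square), "cx", "cy" (the principal point, pixels), "k1" (the pictures are not rectified: a ray, as slopes to the right and down, at radius r is drawn at 1 + k1 r^2 times it, then the intrinsics apply), "camera_from_world" (4x4, takes a point from world to camera coordinates); the wrist camera has in their place "T_tool_cam" (4x4, takes a point from camera to tool coordinates, whose origin is the TCP and whose axes are the flange's). Camera axes: x right, y down, z forward; pixel columns grow to the right and rows downward; lengths in m; the calibration is good to about 2 mm. A picture is of the moment at which its call begins: read the wrist's pose just before it. There is no depth.
A pose or a line that the arm cannot do raises ctrl.MotionError and nothing moves.
- ctrl.hand_in(): hands the job in; it is judged then, once.
The state is a dict: "t": time; "joints": joint angles; "qd": joint speeds; "joint_efforts": joint torques, N m; "tcp_pos": TCP position; "tool_rot": TCP orientation; "wrist_force": force on the tool from outside, world axes, zero at the start; "moment": the same for the moment, N m; "finger_gap": finger opening in m; "finger_force": force on a finger pad.
Only numpy, scipy, OpenCV 4.12 (cv2) and the standard library are available. Lean on these libraries where they do the work, as an engineer would, in place of code of your own. Each camera call takes 0.05 s, during which the arm holds its last target. There are 200 camera calls.

## Working session

There is one attempt and no reset: what is moved stays moved. The work goes in short steps, each a Python script; the robot and the scene stay as the last script left them, time stands still between calls to the robot, and variables do not carry over. Pictures are saved under pics/ and viewed, at most 10 in all, crops included, and the job is handed in when it is done.

```bash
ls; mkdir -p pics; cat > h.py <<'E'
import numpy as np, cv2
from cell import ctrl
def ray(c,uv,o=None):
    """origin, directions in world for pixels uv"""
    uv=np.atleast_2d(np.float64(uv)); f=c["pixels"].shape[0]/2/np.tan(np.radians(c["fovy"])/2)
    d=(uv-[c["cx"],c["cy"]])/f; s=d.copy()
    for _ in range(20): s=d/(1+c["k1"]*(s**2).sum(1,keepdims=True))
    v=np.c_[s,np.ones(len(s))]
    if "camera_from_world" in c: T=np.linalg.inv(c["camera_from_world"])
    else:
        W=np.eye(4);W[:3,:3]=o["tool_rot"];W[:3,3]=o["tcp_pos"];T=W@c["T_tool_cam"]
    return T[:3,3], v@T[:3,:3].T
def onz(c,uv,z,o=None):
    p,v=ray(c,uv,o); return p+v*((z-p[2])/v[:,2])[:,None]
def proj(c,P):
    f=c["pixels"].shape[0]/2/np.tan(np.radians(c["fovy"])/2)
    P=np.c_[np.atleast_2d(P),np.ones(len(np.atleast_2d(P)))]@c["camera_from_world"].T
    s=P[:,:2]/P[:,2:3]; s=s*(1+c["k1"]*(s**2).sum(1,keepdims=True)); return s*f+[c["cx"],c["cy"]]
E
python3 - <<'E'
from h import *
import pickle
o=ctrl.get_obs();D={}
for n in("scene","side","wrist"):
    c=ctrl.camera(n);D[n]=c;cv2.imwrite(f"pics/{n}0.png",c["pixels"]);print(n,c["fovy"],c["k1"],c["cx"],c["cy"])
    print(np.round(np.linalg.inv(c["camera_from_world"]) if "camera_from_world" in c else c["T_tool_cam"],3))
pickle.dump((o,D),open("d0.pkl","wb"));print(o)
E
```

```text
pics
scene 52.04273044927552 -0.12279263462767584 250.82119719233145 194.3310576731174
[[ 0.486  0.659 -0.574  1.333]
 [ 0.874 -0.371  0.313 -0.498]
 [-0.006 -0.654 -0.757  1.094]
 [ 0.     0.     0.     1.   ]]
side 45.56274712532683 -0.17184928292626803 259.25039736327363 189.179164299509
[[-0.868 -0.356  0.347  0.093]
 [-0.497  0.648 -0.577  0.682]
 [-0.02  -0.673 -0.739  0.969]
 [ 0.     0.     0.     1.   ]]
wrist 63.40320062479158 -0.06752685621243205 253.20476273174268 188.08470365823175
[[ 0.    -0.958 -0.285  0.08 ]
 [ 1.     0.    -0.001  0.   ]
 [ 0.001 -0.285  0.958 -0.162]
 [ 0.     0.     0.     1.   ]]
{'t': 0.0, 'joints': array([60.60682465, 19.13291763,  2.28364344, 84.01277214, -0.76744286,
       76.96355189, -3.35281622]), 'qd': array([-0.04262151, -0.01715448,  0.06925558, -0.03560404,  0.07541562,
       -0.04401818,  0.03428778]), 'joint_efforts': array([ 4.32757415e-04, -6.56347775e+01,  1.33575439e+00, -4.03800273e+01,
       -5.96482214e-02,  4.48090606e-02,  1.53084902e-04]), 'tcp_pos': array([ 0.26115391, -0.59471324,  0.22163132]), 'tool_rot': array([[ 9.15603684e-01,  4.02081229e-01, -7.60987581e-04],
       [ 4.02081933e-01, -9.15602537e-01,  1.45373127e-03],
       [-1.12244103e-04, -1.63702107e-03, -9.99998654e-01]]), 'wrist_force': array([-0.16162305,  0.16329502, -0.4166523 ]), 'moment': array([ 0.02748034, -0.01801215, -0.02192142]), 'finger_force': 0.0, 'finger_gap': 0.08677462101646072}
```

View pics/scene0.png

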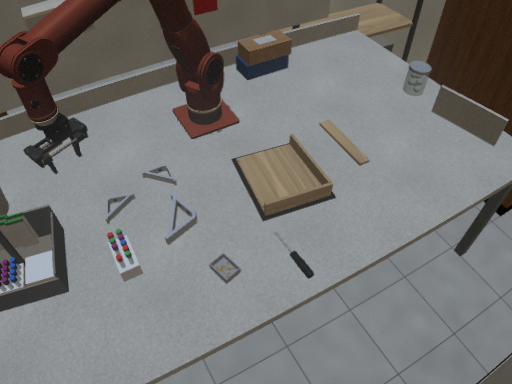

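View pics/side0.png

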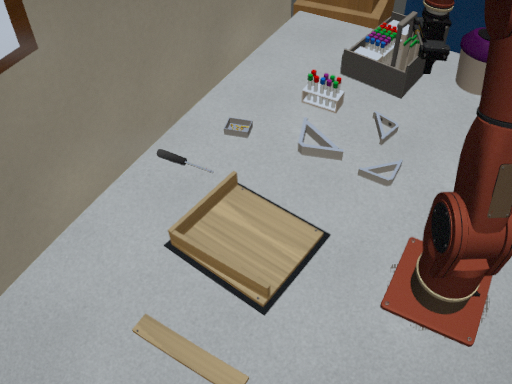

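Scene picture: three squares. They are at (181,218), large, and (160,174) and (118,206), both smaller. The drawer is at (283,178), the spare side at (343,142), the tray at (225,268), the screwdriver at (295,255) and the rack at (123,252). The side view shows the same squares at (318,140), (380,170) and (384,126). The large one looks right, so I'll enlarge it to confirm.

```bash
python3 - <<'E'
from h import *
import pickle
o,D=pickle.load(open("d0.pkl","rb"))
a=D["scene"]["pixels"];b=D["side"]["pixels"]
A=cv2.resize(a[155:255,95:220],(400,300),interpolation=cv2.INTER_CUBIC) # x3.2 x3
B=cv2.resize(b[100:190,290:410],(400,300),interpolation=cv2.INTER_CUBIC)
C=cv2.resize(a[130:220,225:345],(400,300),interpolation=cv2.INTER_CUBIC)
E_=cv2.resize(b[170:305,160:340],(400,300),interpolation=cv2.INTER_CUBIC)
cv2.imwrite("pics/crop1.png",np.vstack([np.hstack([A,B]),np.hstack([C,E_])]))
for n,uvs in (("scene",[(181,218),(160,174),(118,206),(283,178)]),("side",[(318,140),(380,170),(384,126)])):
    print(n,onz(D[n],uvs,0.03).round(3).tolist())
E
```

```text
scene [[0.503, -0.317, 0.03], [0.27, -0.307, 0.03], [0.344, -0.494, 0.03], [0.516, 0.085, 0.03]]
side [[0.478, -0.317, 0.03], [0.264, -0.286, 0.03], [0.319, -0.483, 0.03]]
```

View pics/crop1.png

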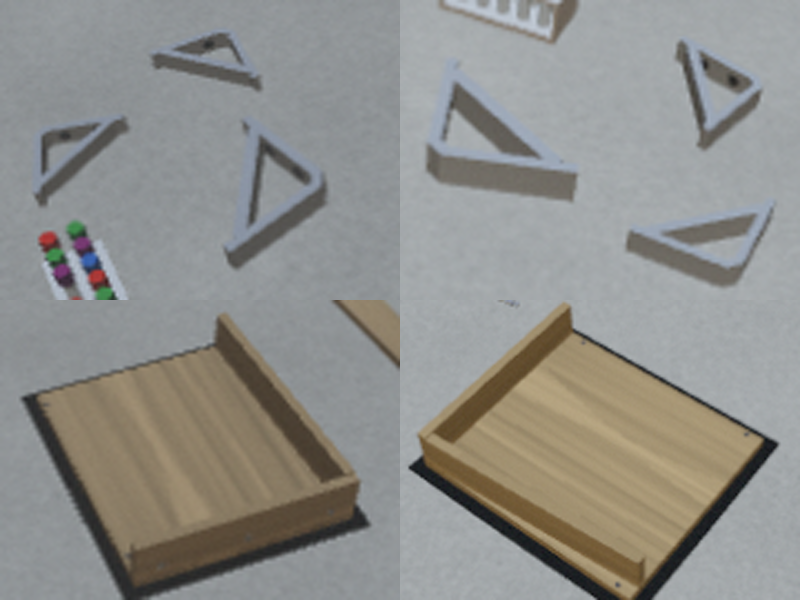

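Panel 1: the large triangle has its cut-off corner at about (322,180), and its brace runs from (247,123) to (230,250). The two smaller ones at (200,55) and (75,150) are look-alikes. Panels 3 and 4 show the drawer's back as the far (+x) panel. The side is the +y panel and its front end leans in. Next I'll check the sizes, then hover with the wrist camera.

```bash
cat > m.py <<'E'
from h import *
def R(yaw): # tool down, tool y axis at yaw
    c,s=np.cos(yaw),np.sin(yaw); y=np.array([c,s,0]); z=np.array([0,0,-1.]); return np.c_[np.cross(y,z),y,z]
def shot(name):
    ctrl.pause(0.2);o=ctrl.get_obs();c=ctrl.camera("wrist");cv2.imwrite(f"pics/{name}.png",c["pixels"]);return o,c
E
python3 - <<'E'
from m import *
import pickle
o,D=pickle.load(open("d0.pkl","rb"))
up=lambda p:(95+p[0]/3.2,155+p[1]/3); ub=lambda p:(290+(p[0]-400)*.3,100+p[1]*.3)
for n,T in (("big",[(322,178),(247,123),(230,248)]),("s1",[(225,33),(155,57),(258,80)]),("s2",[(43,135),(125,120),(40,195)])):
    P=onz(D["scene"],[up(p) for p in T],.036);l1,l2=P[1]-P[0],P[2]-P[0]
    print(n,P[:,:2].round(3).tolist(),[np.linalg.norm(v).round(3) for v in(l1,l2,P[1]-P[2])])
    if n=="big": big=P
P=onz(D["side"],[ub(p) for p in [(428,150),(452,65),(575,168)]],.036);print("side",P[:,:2].round(3).tolist())
g=(big[1]+big[2]+P[1]+P[2])[:2]/4; m=(big[0]+P[0])[:2]/2-g; yaw=np.arctan2(m[1],m[0]);print(g,np.degrees(yaw))
# drawer corner: C panel top inner corner etc.
S=[]
for k in(0,np.pi):
    q=ctrl.ik([*g,.2],R(yaw+k)); print(k,None if q is None else np.round(q,1))
    for dy in range(-60,61,10):
        q=ctrl.ik([.58,.1,.07],R(yaw+k+np.radians(dy)));
        S.append((round(np.degrees(yaw+k))+dy, None if q is None else round(float(q[6]))))
print(S)
E
```

```text
big [[0.518, -0.268], [0.401, -0.308], [0.561, -0.39]] [np.float64(0.124), np.float64(0.129), np.float64(0.18)]
s1 [[0.246, -0.275], [0.245, -0.363], [0.342, -0.271]] [np.float64(0.088), np.float64(0.096), np.float64(0.134)]
s2 [[0.305, -0.517], [0.328, -0.428], [0.392, -0.545]] [np.float64(0.093), np.float64(0.091), np.float64(0.134)]
side [[0.518, -0.261], [0.552, -0.382], [0.391, -0.303]]
[ 0.47596584 -0.34594056] 62.785149026253194
0 [ 51.4  14.4 -23.3  93.6   5.9  73.2  89.8]
3.141592653589793 [ 34.   12.9  -2.7  94.5   0.6  72.7 -86.1]
[(3, -26), (13, -16), (23, -6), (33, 4), (43, 14), (53, 24), (63, 34), (73, 43), (83, 53), (93, 62), (103, 71), (113, 80), (123, 84), (183, 144), (193, -150), (203, -140), (213, -130), (223, -127), (233, -152), (243, -142), (253, -133), (263, -124), (273, -114), (283, -105), (293, -95), (303, -85)]
```

The large one has 126 mm legs measured from the cut corner (the small ones about 92 mm), which fits the 140 mm square. Next I'll hover over the drawer, then over the square.

```bash
python3 - <<'E'
from m import *
import pickle
y=np.radians(62.8)
ctrl.movep([.56,.08,.25],R(y)); A=shot("w_drawer")
ctrl.movep([.476,-.346,.2],R(y)); B=shot("w_square")
pickle.dump((A,B),open("d1.pkl","wb")); print(B[0]["t"])
cv2.imwrite("pics/w12.png",np.hstack([cv2.resize(x[1]["pixels"],(400,300),interpolation=cv2.INTER_AREA) for x in(A,B)]))
E
```

```text
4.8167
```

View pics/w_drawer.png

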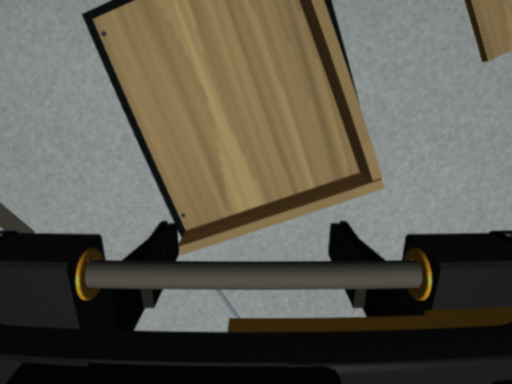

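View pics/w_square.png

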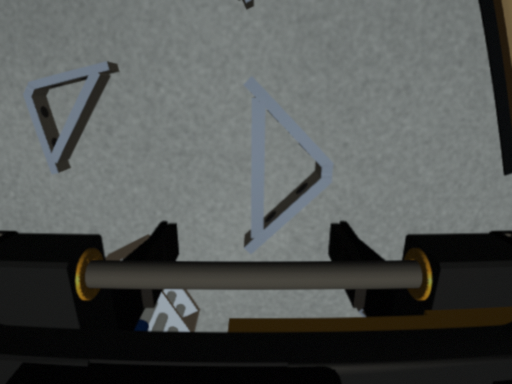

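Wrist pictures. Drawer: the back runs from about (180,245) to (380,183), the side from (310,0) to (375,180), and the bottom's right edge from (95,20) to (182,230). Square: leg tips at about (250,82) and (250,247), cut corner at about (332,165), brace along u≈258. The grip would already be close. Now I'll fit edge lines.

```bash
python3 - <<'E'
from m import *
import pickle
A,B=pickle.load(open("d1.pkl","rb"))
g=cv2.cvtColor(A[1]["pixels"],6)
for u in(220,280,340): print(u,g[int(250-(u-180)*.31)-22:int(250-(u-180)*.31)+12,u].tolist(),int(250-(u-180)*.31)-22)
for v in(20,80,140): print(v,g[v,int(310+v*.36)-14:int(310+v*.36)+30].tolist(),int(310+v*.36)-14)
for v in(60,120,180): print(v,g[v,int(95+(v-20)*.414)-12:int(95+(v-20)*.414)+12].tolist(),int(95+(v-20)*.414)-12)
g=cv2.cvtColor(B[1]["pixels"],6)
for v in(120,165,210):print(v,g[v,240:285].tolist())
print(g[100:160,290].tolist());print(g[180:240,290].tolist()); print(B[1]["pixels"][100:160:5,290].tolist(),B[1]["pixels"][165,255:262].tolist())
E
```

```text
220 [111, 110, 106, 90, 66, 48, 42, 40, 40, 42, 43, 46, 44, 45, 44, 46, 49, 67, 94, 110, 113, 113, 114, 113, 113, 114, 116, 125, 135, 140, 142, 143, 143, 141] 215
280 [107, 92, 65, 46, 41, 40, 42, 42, 43, 43, 43, 43, 44, 44, 48, 63, 90, 109, 113, 115, 113, 115, 113, 114, 116, 122, 131, 137, 140, 142, 144, 146, 146, 145] 197
340 [83, 60, 48, 43, 40, 39, 41, 43, 41, 41, 41, 41, 43, 46, 59, 88, 108, 113, 113, 114, 113, 114, 114, 114, 121, 131, 137, 138, 139, 138, 140, 141, 144, 144] 178
20 [109, 107, 99, 78, 49, 34, 30, 31, 32, 33, 35, 33, 34, 35, 45, 73, 100, 108, 110, 110, 110, 110, 110, 111, 110, 111, 107, 92, 56, 24, 13, 13, 20, 51, 100, 129, 134, 135, 134, 132, 131, 132, 132, 134] 303
80 [111, 107, 104, 91, 61, 40, 32, 33, 32, 33, 32, 34, 34, 36, 49, 81, 104, 112, 112, 112, 112, 112, 113, 112, 113, 111, 103, 69, 55, 94, 128, 139, 141, 141, 140, 141, 139, 139, 138, 140, 141, 141, 141, 143] 324
140 [111, 108, 95, 58, 37, 33, 32, 33, 32, 33, 33, 33, 45, 74, 101, 110, 112, 111, 111, 112, 113, 112, 112, 115, 121, 131, 138, 139, 138, 139, 140, 141, 140, 141, 142, 143, 144, 144, 142, 141,
[... 1270 characters left out ...]
24, 126, 124, 123, 122, 122, 124, 126, 127, 128, 127, 127, 127, 126, 126, 124, 124, 123]
[131, 131, 129, 131, 132, 133, 133, 131, 130, 130, 127, 118, 97, 70, 50, 42, 41, 41, 40, 39, 41, 40, 40, 44, 57, 82, 105, 120, 124, 125, 124, 125, 125, 125, 125, 125, 124, 125, 125, 124, 125, 125, 126, 126, 127, 126, 127, 127, 126, 126, 123, 123, 124, 127, 127, 128, 128, 127, 127, 128]
[[125, 127, 121], [120, 122, 116], [121, 122, 118], [127, 127, 121], [139, 125, 113], [139, 126, 114], [139, 126, 113], [128, 127, 120], [122, 124, 119], [123, 125, 119], [128, 129, 123], [127, 128, 123]] [[141, 127, 114], [140, 127, 113], [141, 127, 115], [141, 127, 115], [141, 126, 114], [140, 126, 114], [141, 127, 115]]
```

```bash
cat > e.py <<'E'
from m import *
from scipy.ndimage import map_coordinates, gaussian_filter
def edge(img,p,q,sgn,w=7,n=40):
    """refine edge between guess ends; sgn of gradient along left->right normal n=(-dy,dx)"""
    p,q=np.float64(p),np.float64(q);d=(q-p)/np.linalg.norm(q-p);nn=np.array([-d[1],d[0]])
    s=np.arange(-w,w+.01,.25);P=[]
    g=gaussian_filter(np.float64(img),.7)
    for t in np.linspace(0,1,n):
        X=p+(q-p)*t+s[:,None]*nn
        r=sgn*np.gradient(map_coordinates(g,[X[:,1],X[:,0]],order=1)); k=r.argmax()
        j=slice(max(k-4,0),k+5);wt=r[j].clip(0); P.append(X[j].T@wt/wt.sum())
    P=np.array(P)
    for _ in range(3):
        a=cv2.fitLine(np.float32(P),cv2.DIST_HUBER,0,.01,.01).ravel();r=(P-a[2:])@[-a[1],a[0]];P=P[abs(r)<max(.4,2*r.std())]
    return P
def wline(c,P,z,o=None):
    W=onz(c,P,z,o)[:,:2];a=cv2.fitLine(np.float32(W),cv2.DIST_HUBER,0,.001,.001).ravel().astype(float);r=(W-a[2:])@[-a[1],a[0]]
    return a[:2],a[2:],r.std(),len(P)
def cross(l,m): 
    t=np.linalg.solve(np.c_[l[0],-m[0]],m[1]-l[1]);return l[1]+t[0]*l[0]
ang=lambda l:np.degrees(np.arctan2(l[0][1],l[0][0]))%180
E
python3 - <<'E'
from e import *
import pickle
A,B=pickle.load(open("d1.pkl","rb"))
o,c=A;g=cv2.cvtColor(c["pixels"],6)
def f(name,p,q,s,z,h=None): 
    l=wline(c,edge(g if h is None else h,p,q,s),z,o);print(name,round(ang(l),2),l[1].round(4),"res",l[2].round(5),l[3]);return l
bb=f("back inner bottom",(220,219),(340,179),-1,.015)
bt=f("back inner top",(220,233),(340,192.5),1,.065)
bo=f("back outer top",(220,242),(340,203),1,.065)
sb=f("side inner bottom",(306.5,20),(348.5,140),1,.015)
st=f("side inner top",(318,20),(359,140),-1,.065)
rb=f("right edge",(109.5,60),(162.5,180),-1,.015)
# drawer corner from back bottom line & right edge
co=cross(bb,rb);print("right-back corner",co, "top-based",cross(bt,rb))
dx=np.array([np.sin(np.radians(ang(bb))),-np.cos(np.radians(ang(bb)))]) ; dx*=np.sign(dx[0]);dy=np.array([-dx[1],dx[0]])
C=co+.26*dy; print("corner",C,"yaw",np.degrees(np.arctan2(dx[1],dx[0])))
for n,l in(("bt",bt),("bo",bo),("bb",bb)):print(n,"x",((l[1]-C)@dx).round(4))
for n,l in(("sb",sb),("st",st)):
    x=cross(l,(dy,C-.022*dx));print(n,"swing",ang(l)-np.degrees(np.arctan2(dx[1],dx[0])),"y at pivot",((x-C)@dy).round(4))
o,c=B;im=np.int16(c["pixels"]);h=(im[...,0]-im[...,2]).astype(float)
L1=f("leg a outer",(262,90),(318,148),-1,.036,h)
L2=f("leg b outer",(262,240),(322,186),1,.036,h)
L3=f("brace outer",(252,110),(252,225),-1,.036,h)
L4=f("brace inner",(265,115),(264,220),1,.036,h)
K=cross(L1,L2);print("corner",K)
for a,b in((L1,L3),(L2,L3)):x=cross(a,b);print(x,np.linalg.norm(x-K))
E
```

```text
back inner bottom 82.36 [0.627 0.092] res 0.00015 39
back inner top 82.39 [0.6259 0.0882] res 0.00013 40
back outer top 82.26 [0.6394 0.0984] res 0.00021 38
side inner bottom 175.92 [0.505  0.2066] res 0.00015 40
side inner top 175.84 [0.5097 0.2058] res 0.00011 38
right edge 172.33 [ 0.4617 -0.0314] res 0.00018 40
right-back corner [ 0.60783166 -0.05108958] top-based [ 0.60728499 -0.05101596]
corner [0.64240656 0.20660127] yaw -7.6418518743939226
bt x -0.0006
bo x 0.0114
bb x -0.0
sb swing 183.56199224131075 y at pivot -0.0112
st swing 183.48412325851814 y at pivot -0.0118
leg a outer 16.71 [ 0.4425 -0.292 ] res 0.00123 29
leg b outer 107.48 [ 0.5328 -0.3289] res 8e-05 37
brace outer 152.24 [ 0.4728 -0.3445] res 0.00018 32
brace inner 152.63 [ 0.4717 -0.3283] res 0.00021 38
corner [ 0.51440015 -0.27042168]
[ 0.39825022 -0.30529463] 0.12127212140460146
[ 0.55065324 -0.38552645] 0.12067888832652097
```

The two leg fits caught the inner edges (wrong gradient sign), so I'll fix that. The drawer: yaw −7.64°, back inner face fitted, side leaning 0.061 rad. The bottom panel runs 11.5 mm under the side, so the corner shifts by that much. Then I'll grasp.

```bash
python3 - <<'E'
from e import *
import pickle
A,B=pickle.load(open("d1.pkl","rb"))
o,c=B;im=np.int16(c["pixels"]);h=(im[...,0]-im[...,2]).astype(float)
f=lambda p,q,s:wline(c,edge(h,p,q,s),.036,o)
L1=f((268,92),(318,146),1);L2=f((272,231),(322,189),-1);L3=f((252,110),(252,225),-1);L4=f((265,115),(264,220),1)
K=cross(L1,L2);e=[cross(L1,L3),cross(L2,L3)]
print([(round(ang(l),2),l[2].round(5),l[3]) for l in(L1,L2,L3,L4)],K,e,[np.linalg.norm(x-K) for x in e])
m=np.radians((ang(L3)+ang(L4))/2-90); u=np.array([np.cos(m),np.sin(m)])
G=(e[0]+e[1])/2+.007*u; G2=K-.0919*u; print("grip",G,G2,"yaw",np.degrees(m))
ok=all(abs(np.linalg.norm(x-K)-.14)<.006 for x in e) and np.linalg.norm(G-G2)<.005
if ok:
    G=(G+G2)/2
    ctrl.movep([*G,.08],R(m)); ctrl.move_straight([*G,.006],velocity=.06)
    ctrl.close_gripper(40); s=ctrl.get_obs();print(s["finger_gap"],s["finger_force"],s["wrist_force"],s["tcp_pos"],s["t"])
    ctrl.move_straight([*G,.12],velocity=.1); s=ctrl.get_obs();print(s["finger_gap"],s["finger_force"],s["wrist_force"],s["t"])
    A=shot("held")
    cv2.imwrite("pics/held_s.png",A[1]["pixels"])
E
```

```text
[(np.float64(17.42), np.float64(0.00013), 40), (np.float64(107.5), np.float64(0.00016), 40), (np.float64(152.24), np.float64(0.00018), 32), (np.float64(152.63), np.float64(0.00021), 38)] [ 0.52296505 -0.25936516] [array([ 0.39014626, -0.30102833]), array([ 0.5651511 , -0.39315878])] [np.float64(0.13920004147767048), np.float64(0.14028683613819107)]
grip [ 0.48088816 -0.34088825] [ 0.48043526 -0.34083188] yaw 62.433142640214044
0.013832405963633788 39.99992354772985 [-0.4042988  -0.08528654 -0.17731252] [ 0.48059961 -0.34094984  0.00599882] 7.9667
0.013367797682489947 40.003647012636065 [ 0.34218636  0.69017086 -4.53036656] 9.2583
```

View pics/held.png

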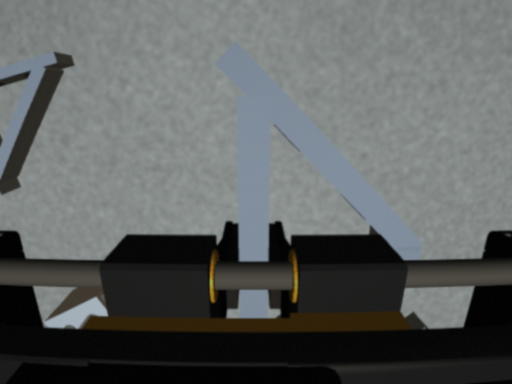

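The square is held by its brace, level, and square to the fingers: brace at u≈253, leg from (230,55) to (420,245). Now I'll carry it over and lower it just off the corner.

```bash
cat > p.py <<'E'
from m import *
yaw=np.radians(-7.64);dx=np.array([np.cos(yaw),np.sin(yaw)]);dy=np.array([-dx[1],dx[0]])
C=np.array([0.64240656,0.20660127])-.0115*dy
RT=R(yaw+np.pi/4)
def W(x,y,z): return [*(C+x*dx+y*dy),z]
def st():
    s=ctrl.get_obs();d=s["tcp_pos"][:2]-C;f=s["wrist_force"]
    return dict(x=round((d@dx)*1e3,1),y=round((d@dy)*1e3,1),z=round(s["tcp_pos"][2]*1e3,1),fx=round(f[:2]@dx,1),fy=round(f[:2]@dy,1),fz=round(f[2],1),mz=round(s["moment"][2],2),ff=round(s["finger_force"],1),t=round(s["t"],1))
E
python3 - <<'E'
from p import *
ctrl.movep(W(-.085,-.088,.13),RT)
ctrl.move_straight(W(-.085,-.088,.03),velocity=.1);ctrl.pause(.3);b=st();print(b)
z=.026
while z>.015:
    ctrl.move_straight(W(-.085,-.088,z),velocity=.02);s=st();print(s)
    if s["fz"]-b["fz"]>3:break
    z-=.001
E
```

```text
{'x': np.float64(-84.8), 'y': np.float64(-88.0), 'z': np.float64(30.3), 'fx': np.float64(0.5), 'fy': np.float64(-0.1), 'fz': np.float64(-4.2), 'mz': np.float64(-0.02), 'ff': 40.0, 't': 12.7}
{'x': np.float64(-85.2), 'y': np.float64(-88.1), 'z': np.float64(25.7), 'fx': np.float64(-0.1), 'fy': np.float64(0.3), 'fz': np.float64(-3.6), 'mz': np.float64(0.01), 'ff': 40.0, 't': 13.0}
{'x': np.float64(-85.1), 'y': np.float64(-88.0), 'z': np.float64(24.9), 'fx': np.float64(-0.9), 'fy': np.float64(-0.2), 'fz': np.float64(-4.4), 'mz': np.float64(-0.02), 'ff': 40.0, 't': 13.3}
{'x': np.float64(-85.0), 'y': np.float64(-88.0), 'z': np.float64(23.9), 'fx': np.float64(-0.3), 'fy': np.float64(-0.1), 'fz': np.float64(-4.7), 'mz': np.float64(0.02), 'ff': 40.0, 't': 13.5}
{'x': np.float64(-85.0), 'y': np.float64(-88.0), 'z': np.float64(22.9), 'fx': np.float64(-1.1), 'fy': np.float64(0.1), 'fz': np.float64(-2.8), 'mz': np.float64(-0.04), 'ff': 40.0, 't': 13.8}
{'x': np.float64(-85.1), 'y': np.float64(-88.0), 'z': np.float64(21.9), 'fx': np.float64(-0.4), 'fy': np.float64(0.2), 'fz': np.float64(-4.3), 'mz': np.float64(0.03), 'ff': 40.0, 't': 14.0}
{'x': np.float64(-84.9), 'y': np.float64(-87.9), 'z': np.float64(21.1), 'fx': np.float64(-0.3), 'fy': np.float64(0.3), 'fz': np.float64(-3.7), 'mz': np.float64(-0.02), 'ff': 40.0, 't': 14.3}
{'x': np.float64(-84.5), 'y': np.float64(-87.7), 'z': np.float64(21.0), 'fx': np.float64(-2.5), 'fy': np.float64(-1.4), 'fz': np.float64(6.5), 'mz': np.float64(0.03), 'ff': 40.0, 't': 14.5}
```

```bash
python3 - <<'E'
from p import *
z=.0206;x=-.085;y=-.088
def go(v=.02): ctrl.move_straight(W(x,y,z),RT,velocity=v); return st()
x=-.072;go()
while x<-.056:
    x+=.001;s=go();print("X",round(x*1e3,1),*s.values())
    if s["fx"]<-7:break
while y<-.056:
    y+=.0015 if y<-.075 else .001;s=go();print("Y",round(y*1e3,1),*s.values())
    if s["fy"]<-7 and s["y"]>-70:break
    if s["fy"]<-25:break
shot("placed")
E
```

```text
X -71.0 -70.5 -87.7 21.0 -1.6 -0.1 6.1 0.05 40.0 15.6
X -70.0 -69.6 -87.7 21.0 -1.8 0.9 6.6 0.02 40.0 15.8
X -69.0 -68.6 -87.7 21.0 -1.8 0.8 5.8 0.04 40.0 16.1
X -68.0 -67.6 -87.7 21.0 -2.7 -0.2 7.0 0.05 40.0 16.3
X -67.0 -66.6 -87.7 21.0 -2.4 0.1 5.8 -0.02 40.0 16.6
X -66.0 -65.7 -87.7 21.0 -3.1 -0.1 7.0 0.02 40.0 16.8
X -65.0 -65.7 -87.7 21.0 -7.7 -1.1 12.2 -0.08 40.0 17.1
Y -86.5 -65.7 -87.5 21.0 -8.8 -4.8 15.3 -0.04 40.0 17.3
Y -85.0 -65.7 -86.6 21.0 -9.1 -7.5 15.8 -0.0 40.0 17.6
Y -83.5 -65.7 -85.3 20.9 -10.2 -6.9 16.9 0.03 40.0 17.8
Y -82.0 -65.7 -83.8 20.9 -9.7 -6.9 16.8 0.03 40.0 18.1
Y -80.5 -65.7 -82.3 20.9 -9.9 -7.0 16.7 0.02 40.0 18.3
Y -79.0 -65.8 -80.8 20.9 -10.0 -7.4 15.6 0.07 40.0 18.6
Y -77.5 -65.7 -79.3 21.0 -9.6 -7.7 16.8 0.04 40.0 18.8
Y -76.0 -65.7 -77.8 20.9 -10.1 -7.1 16.1 -0.01 40.0 19.1
Y -74.5 -65.7 -76.3 20.9 -8.8 -7.6 15.4 0.07 40.0 19.3
Y -73.5 -65.8 -75.4 20.9 -9.6 -7.9 15.8 0.04 40.0 19.6
Y -72.5 -65.7 -74.4 20.9 -9.7 -8.4 16.5 0.07 40.0 19.8
Y -71.5 -65.7 -73.5 20.9 -10.9 -7.0 17.1 0.04 40.0 20.1
Y -70.5 -65.8 -73.3 20.9 -10.4 -12.3 19.4 0.07 40.0 20.3
Y -69.5 -65.8 -72.8 20.9 -11.1 -13.1 20.2 0.08 40.0 20.6
Y -68.5 -65.8 -71.9 20.9 -11.0 -13.0 19.9 0.03 40.0 20.8
Y -67.5 -65.7 -70.9 20.9 -12.2 -13.3 20.3 0.03 40.0 21.1
Y -66.5 -65.8 -69.9 20.9 -11.3 -12.5 19.8 0.07 40.0 21.3
```

Contact with the side came at y≈−73.4 and it is swinging as expected. I'll continue until the force rises sharply.

```bash
python3 - <<'E'
from p import *
z=.0208;x=-.065;y=-.0665
def go(v=.02): ctrl.move_straight(W(x,y,z),RT,velocity=v); return st()
while y<-.056:
    y+=.0005;s=go();print("Y",round(y*1e3,1),*s.values())
    if s["fy"]<-18:break
o,c=shot("placed");s=ctrl.camera("scene");cv2.imwrite("pics/sc1.png",s["pixels"])
import pickle;pickle.dump((o,c,s),open("d2.pkl","wb"))
E
```

```text
Y -66.0 -65.8 -69.3 20.9 -8.4 -11.0 18.2 0.1 40.0 21.8
Y -65.5 -65.8 -68.8 20.9 -10.3 -12.6 17.5 0.06 40.0 22.1
Y -65.0 -65.8 -68.4 20.9 -9.2 -11.2 17.8 0.08 40.0 22.3
Y -64.5 -65.7 -67.8 20.9 -11.4 -11.1 17.0 0.04 40.0 22.6
Y -64.0 -65.8 -67.3 20.9 -10.6 -11.8 17.3 0.03 40.0 22.8
Y -63.5 -65.7 -66.8 20.9 -10.5 -12.4 17.5 0.05 40.0 23.1
Y -63.0 -65.8 -66.3 20.9 -9.6 -11.5 18.4 0.06 40.0 23.3
Y -62.5 -65.8 -66.2 20.9 -11.0 -13.1 19.1 0.14 40.0 23.6
Y -62.0 -65.8 -66.2 20.9 -11.7 -15.0 19.1 0.06 40.0 23.8
Y -61.5 -65.8 -66.2 20.9 -12.4 -16.7 21.6 0.08 40.0 24.1
Y -61.0 -65.8 -66.2 20.9 -12.0 -17.8 22.7 0.13 40.0 24.3
Y -60.5 -65.8 -66.2 20.9 -12.6 -19.7 23.1 0.13 40.0 24.6
```

View pics/placed.png

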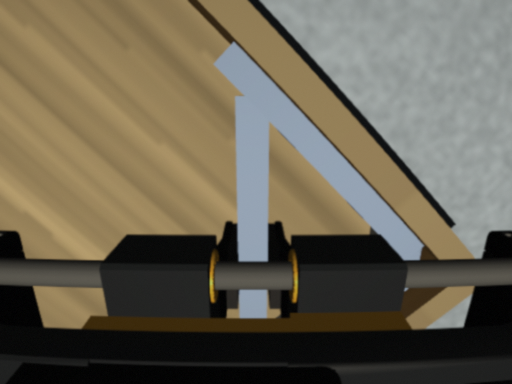

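The square met a hard stop at x −65.8, y −66.2. In the picture its leg (230,50)–(420,250) lies along the side, and the side's outer edge runs parallel to it with the mat strip beside. Now a check of the angles.

```bash
python3 - <<'E'
from e import *
from p import st,yaw
import pickle
o,c,s=pickle.load(open("d2.pkl","rb"));im=np.int16(c["pixels"]);g=cv2.cvtColor(c["pixels"],6);h=(im[...,0]-im[...,2]).astype(float)
for v in(40,120,180): print(v,g[v,220:440:4].tolist())
T=o["tool_rot"];print("tool y yaw -45",np.degrees(np.arctan2(T[1,1],T[0,1]))-45,"tilt",np.degrees(np.arccos(-T[2,2])))
l=wline(c,edge(h,(245,55),(400,220),1),.051,o);print("leg outer/side inner",ang(l)-180,l[2:])
# side strip outer top edge: wood (b-r strongly neg) -> mat/counter
e=edge(h,(275,25),(430,200),-1,w=14);l=wline(c,e,.065,o);print("side outer top",ang(l)-180,l[2:],e[[0,-1]])
c=s;g=cv2.cvtColor(c["pixels"],6)
print(st())
E
```

```text
40 [131, 129, 45, 41, 89, 128, 127, 127, 127, 128, 127, 127, 127, 128, 127, 127, 107, 15, 16, 105, 151, 149, 152, 158, 155, 155, 156, 155, 157, 159, 162, 164, 161, 159, 156, 151, 151, 156, 161, 157, 157, 155, 153, 153, 155, 160, 165, 162, 156, 154, 158, 159, 154, 148, 148]
120 [124, 117, 114, 112, 154, 160, 160, 159, 159, 160, 159, 160, 157, 158, 158, 158, 159, 158, 158, 159, 159, 158, 124, 90, 129, 130, 130, 130, 130, 129, 129, 130, 129, 129, 113, 18, 17, 131, 160, 156, 156, 157, 158, 163, 160, 155, 158, 161, 157, 151, 151, 154, 159, 156, 156]
180 [129, 132, 133, 134, 146, 162, 161, 161, 162, 162, 162, 161, 149, 135, 128, 121, 118, 114, 113, 113, 118, 125, 128, 132, 136, 139, 141, 158, 160, 161, 161, 161, 162, 161, 161, 161, 120, 109, 129, 129, 128, 129, 129, 128, 127, 127, 127, 115, 19, 18, 142, 163, 166, 162, 155]
tool y yaw -45 -7.824738364130511 tilt 0.5507246548844709
leg outer/side inner -7.622751854758718 (np.float64(4.805732770455473e-05), 35)
side outer top -7.639533901725372 (np.float64(5.1698578102240976e-05), 37) [[272.94326292  26.82168141]
 [420.66351331 192.25480763]]
{'x': np.float64(-65.8), 'y': np.float64(-66.2), 'z': np.float64(20.9), 'fx': np.float64(-12.0), 'fy': np.float64(-20.3), 'fz': np.float64(23.3), 'mz': np.float64(0.11), 'ff': 40.0, 't': 24.9}
```

The side's outer edge is at −7.64° and the square's leg at −7.62°; the back measured −7.64°. It is seated, with 12 N and 20 N of push and the grip held. Handing in.

```bash
python3 - <<'E'
from p import *
ctrl.pause(.5);print(st());print(ctrl.hand_in())
E
```

```text
{'x': np.float64(-65.8), 'y': np.float64(-66.2), 'z': np.float64(20.9), 'fx': np.float64(-12.0), 'fy': np.float64(-19.3), 'fz': np.float64(23.1), 'mz': np.float64(0.14), 'ff': 40.0, 't': 25.4}
the job is handed in; nothing more can be done
None
```

I handed the job in at about 25 s: the square is flat in the corner, still gripped (40 N) and pushed towards the back (12 N) and side (19 N), and the side measures square to the back within about 0.02°; the hand-in returned no verdict.

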